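# Close the battery carton and hold the scanner on its label

### The job

Close the carton: first fold down the short plain inner flap while the long flap is still open, then fold the long flap with the paper label down flat over it. Then draw the hand scanner up out of its stand, turn it nose-down and finish holding it in the air, gripped and touching nothing else, its window about 10 cm from the label and pointing at the middle of it, steeply down (a slant of up to 35 degrees from straight down is fine). Leave the tape roll, the meter and the screwdriver where they lie.

Things in the scene. Friction and masses are not known exactly. Their poses are not given: they have to be found in the camera images.
- carton: Open brown cardboard box, 200 mm along its x, 160 along its y, 110 high, walls 4 mm, heavy and fixed, a black battery module inside (top 90 mm up). Origin: centre of its underside; z up. Its two short end flaps are already folded in; two hinged flaps stand open, the short one on its -y side (inner), the long one on its +y side (outer).
- flap_inner (a joint): Hinge of the short plain flap on the carton's -y side: 194 mm wide, 100 long, 3 thick, 25 g. 0 = closed, flat over the box (underside 110 mm above the bench); 1.57 = straight up; larger leans outwards (stop at 2.2). Friction of 0.04 N m: the flap stays wherever it is left; no spring. Flaps do not collide with each other.
- flap_inner_hinge (a point): Middle of the inner flap's hinge line, which runs along the carton's x: 110 mm up, 80 mm from the carton's centre on its -y side.
- flap_outer (a joint): Hinge of the long flap on the carton's +y side, which carries the label; 194 mm wide, 155 mm long, 3 mm thick, 40 g. Values and stiffness as for flap_inner; closed, it lies over the inner flap, its underside 114 mm above the bench.
- flap_outer_hinge (a point): Middle of the outer flap's hinge line, along the carton's x: 114 mm up, 80 mm from the carton's centre on its +y side.
- label (a point): Middle of the 100 x 65 mm white paper label with black bars, on the outside face of the long flap, 80 mm from its hinge; with the flap closed it faces up at the carton's middle, 117 mm above the bench.
- stand: Grey plastic scanner stand, fixed: foot 130 x 110 x 10 mm, and on it a 54 x 46 mm upright socket whose rim is 62 mm above the bench, with a well 38 mm along x by 30 mm along y. Origin: centre of the underside; z up.
- scanner: Pistol-shaped scanner, 140-260 g, handle upright in the well, 44 mm deep, 2 mm play a side. Origin: centre of the handle's bottom end, 18 mm above the bench; z up the handle (34 x 26 mm, 104 long), nose to -x. Head: grey block 107 long, 42 wide (y, parallel sides), 44 thick, middle of main part at (-12, 0, 118) mm, dips 20 deg to the nose. Pinch its width from above at (-8, 0, 120).
- lens: The scanner's window frame, fixed on the scanner: origin at the middle of the window at the tip of the nose, at (-73, 0, 96) mm in the scanner's axes; its z points back along the head (into the scanner), so the beam leaves along its -z; its y is the scanner's y. With the handle upright the beam points 20 degrees below level.
- tape: Loose roll of tape, ring 100 mm across and 48 mm high, a bystander. Origin: centre of its underside.
- meter: Loose yellow hand meter lying flat, 150 x 75 x 42 mm, a bystander. Origin: centre of its underside.
- screwdriver: Loose screwdriver lying on the bench, a bystander.
There are look-alikes about, which are no part of the job. What is shaped like the scanner but red is not meant. What is shaped like the stand but green or turquoise is not meant.

How it is judged:
By the outcome, as a careful person would: the job done as asked, in the order asked, and still so for the second after the job is handed in, while the arm keeps its last pose, push and grip.
It also fails if it takes over 64 s, if anything falls off the work surface, if the arm or the gripper's body presses on something with over 40 N, if the wrist force passes 120 N, or if a joint passes its speed limit or range.

### The arm

A 6-joint arm with a two-finger parallel gripper is mounted at the origin on the work surface. World frame = base frame: x ahead of the robot, y to its left, z up, the work surface at z = 0. Lengths are in m, angles in rad, forces in N, time in s.
With the tool pointing down it reaches from about 0.3 to 0.75 m from the base axis. Payload 8.5 kg.
Tool frame: the origin (TCP) lies between the finger pads; the fingertips stand 17 mm ahead of it and the grasp point (between the pads) lies 2 mm behind it; x points along the fingers, y is the direction in which the jaws open and shut, and the axes are right-handed (so a half turn about x gives the same grasp; the last joint's range is limited). The gripper opens to 85 mm and grips with 20 to 120 N. Pads are 22 mm wide; open, the fingers measure 114 mm over their backs; the gripper's body (76 mm by 85 mm) begins 54 mm behind the grasp point. The pads swing forward as they close: fully open they stand 13 mm farther back than shut.
Start: joints at [0.994, 0.381, 1.297, -0, 1.464, -0.215], TCP at [0.195, 0.514, 0.248] pointing down, gripper open.
Joint ranges: [-3.11, 3.11], [-0.89, 2.33], [0.22, 2.48], [-1.42, 4.56], [0.17, 2.85], [-2.88, 2.88]. Speed limits (rad/s): [2.39, 2.39, 3.14, 3.14, 3.14, 3.14].

### API

Orientations are given as [roll, pitch, yaw] about the fixed x, y, z axes, in that order (R = Rz(yaw) Ry(pitch) Rx(roll)).
In Python, from plant import read_state, eyes, ticket gives the robot as it stands.
- The arm moves only by the tool carry_out, never from a script. Its argument "commands" is a list of rows, each a list of 7 numbers: the shift along the tool's x, y, z in mm, then the turn, a rotation vector about the tool's x, y, z in rad, then the opening, from 0 (shut) to 1 (fully open). In form: [[x, y, z, rx, ry, rz, claw], ...]. A call has 1 to 5 rows; each row shifts and turns the commanded pose from where the row before left it, along the tool's axes as they then stand; what a row does not reach is not made up. A row lasts 1/8 s, in which the tool goes at most 62.5 mm and 10.7 degrees, less where a joint would pass 70% of its speed; a pose out of reach is approached as far as the arm can. A call is refused whole if a number of a shift passes 62.5 or a number of a turn 0.188, either way. A call with a gripper value outside its range is refused whole. The fingers move at their own pace and stop on an object; the grip force is fixed at half the most. Time passes only in rows, so rows that do not move let the fingers close. It gives the time, the measured TCP pose, the force and the opening at its end, in the units of the state.
- read_state(): the state, without advancing time (a new reading comes with each control period).
- eyes.get_image(name): name is "scene" or "top"; returns a dict with "color" (480x640x3 uint8, red, green, blue), "mtx" (3x3 intrinsics, pixels), "R" (3x3) and "t" (3): a world point X has camera coordinates R X + t. Camera axes: x right, y down, z forward; pixel columns grow to the right and rows downward; lengths in m; the calibration is good to about 2 mm. A picture is of the moment at which its call begins. There is no depth.
- ticket.hand_in(): hands the job in, once; it reports no verdict.
Trained networks look in a picture, given as the dict that the camera call returned (one of the last four; its "shot" number tells which), for a name from the list of things; names that differ only in an ending like _2 or _b are one class to them, and where a whole thing is asked for, a point or a joint stands for the part that bears it (a point fixed in the world has none). Each returns a list of dicts, best first, with "p" (0 to 1); they miss things now and then, are a little off and sometimes report something else, mostly with a low value. They report only what shows in the picture. A call takes as long as a camera call. They do not tell look-alikes from the thing itself.
- eyes.recognise(picture, label): "bbox" ([left, top, width, height] in pixels, round what is visible of it).
- eyes.pinpoint(picture, label): "point" ([row, column] in pixels: a listed point, or the origin of a listed thing).
The state is a dict: "time_s": time; "qpos": joint angles; "dq": joint speeds; "tau": joint torques, N m; "position": TCP position; "tool_rot": TCP orientation; "ft_force": force on the tool from outside, world axes, zero at the start; "torque": the same for the moment, N m; "grip_width": finger opening in m.
Only numpy, scipy, OpenCV 4.12 (cv2) and the standard library are available. Lean on these libraries where they do the work, as an engineer would, in place of code of your own. Each camera call takes 0.05 s, during which the arm holds its last target.

## Working session

There is one attempt and no reset: what is moved stays moved. The work goes in short steps, Python scripts to look and compute and a tool call to move; the robot and the scene stay as the last step left them, time stands still between calls to the robot, and variables do not carry over. Pictures are saved under pics/ and viewed, and the job is handed in when it is done.

Besides the shell and the picture viewer there is one more tool, called after "Request:" in YAML: its name, and indented under it one key for each argument. carry_out: Moves the arm, as the interface text tells. Its arguments: {"type":"object","properties":{"commands":{"type":"array"}},"required":["commands"]}

```bash
ls; mkdir -p pics
python3 - <<'E'
from plant import read_state, eyes
import cv2,pickle
print(read_state())
for n in("scene","top"):
    p=eyes.get_image(n); cv2.imwrite(f"pics/{n}0.png",p["color"][:,:,::-1]); print(n,p["mtx"],p["R"],p["t"],p["shot"])
    pickle.dump(p,open(f"{n}0.pkl","wb"))
    for l in["carton","flap_inner_hinge","flap_outer_hinge","label","stand","scanner","lens","tape","meter","screwdriver"]:
        print(l,[(r["p"],r["point"]) for r in eyes.pinpoint(p,l)][:3])
E
```

```text
pics
{'time_s': 0.0, 'qpos': array([ 9.93716133e-01,  3.81168303e-01,  1.29828667e+00, -8.16465084e-06,
        1.46355397e+00, -2.15304072e-01]), 'dq': array([0.0001066 , 0.0004984 , 0.00143335, 0.00075022, 0.00132484,
       0.00032986]), 'tau': array([-6.22458683e-04, -4.48474932e+01, -2.31276208e+01, -2.03169338e-04,
        4.87653495e-03, -1.27170108e-05]), 'position': array([0.19451922, 0.51416297, 0.24771788]), 'tool_rot': array([-1.78036966,  1.56938001, -2.1421449 ]), 'ft_force': array([ 0.13875988,  0.15467953, -0.00757241]), 'torque': array([-0.0187265 ,  0.02788033, -0.00799773]), 'grip_width': 0.08522450611502436}
scene [[457.64478388   0.         317.35863024]
 [  0.         457.64478388 237.93823669]
 [  0.           0.           1.        ]] [[ 0.72643207  0.68703968 -0.01652023]
 [ 0.43421149 -0.47747497 -0.76385734]
 [-0.5326883   0.54771719 -0.64517366]] [-0.3765015  -0.17544752  1.72588431] 1
carton [(0.83, [278.9, 276.8]), (0.73, [265.5, 257.0])]
flap_inner_hinge [(0.97, [266.3, 257.2])]
flap_outer_hinge [(0.75, [237.4, 295.6]), (0.74, [188.3, 403.6]), (0.26, [3
[... 305 characters left out ...]
])]
top [[475.92887816   0.         325.69063436]
 [  0.         475.92887816 235.34741334]
 [  0.           0.           1.        ]] [[-0.0139547  -0.9998333  -0.01177464]
 [-0.98132645  0.01595382 -0.19168692]
 [ 0.19184281  0.00887983 -0.98138549]] [0.02738639 0.55130105 1.44649216] 2
carton [(0.61, [249.6, 382.6])]
flap_inner_hinge [(0.64, [243.0, 413.7])]
flap_outer_hinge [(0.7, [248.8, 355.9])]
label [(0.89, [239.9, 356.6])]
stand [(0.91, [245.0, 271.9]), (0.79, [323.3, 234.7]), (0.78, [196.1, 210.9])]
scanner [(0.89, [199.8, 263.5]), (0.7, [316.2, 299.7]), (0.58, [246.8, 271.8])]
lens []
tape [(0.88, [179.9, 336.2])]
meter [(0.91, [255.5, 179.3])]
screwdriver [(0.68, [234.6, 491.2])]
```

Run:
```python
import cv2
a=cv2.imread("pics/top0.png")[150:380,150:520]; cv2.imwrite("pics/top0c.png",cv2.resize(a,None,fx=2.1,fy=2.1,interpolation=cv2.INTER_CUBIC))
a=cv2.imread("pics/scene0.png")[100:400,150:500]; cv2.imwrite("pics/scene0c.png",cv2.resize(a,None,fx=2,fy=2,interpolation=cv2.INTER_CUBIC))
```

```text
(no output)
```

View pics/top0c.png

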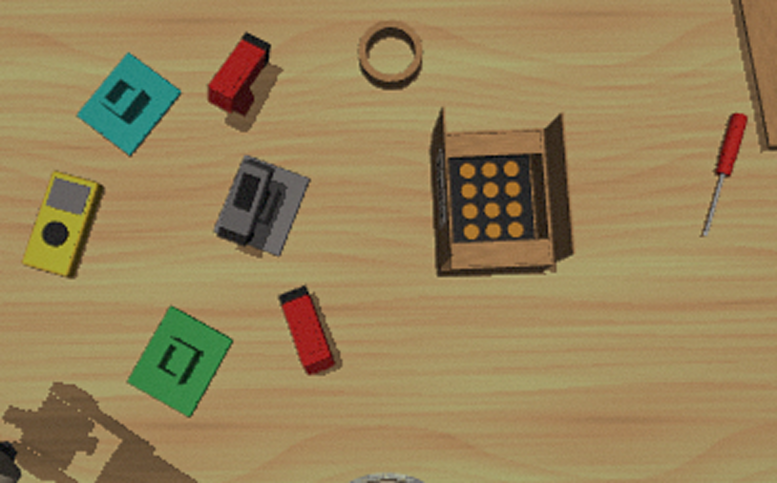

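View pics/scene0c.png

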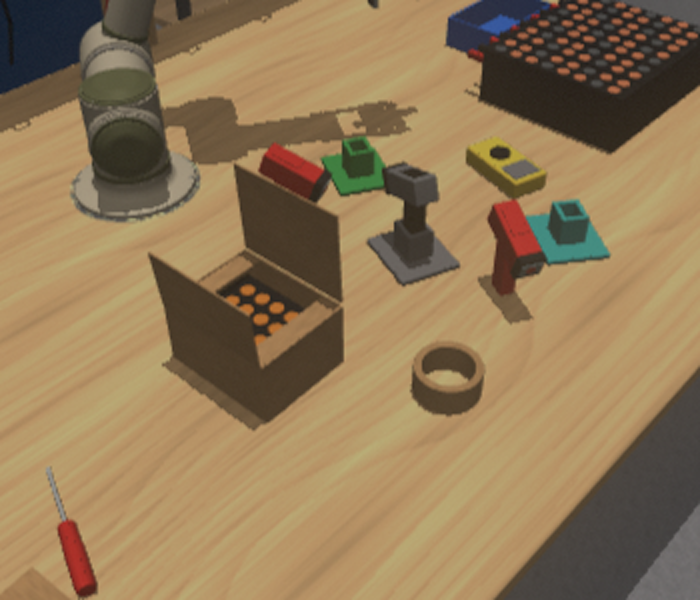

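View pics/scene0.png

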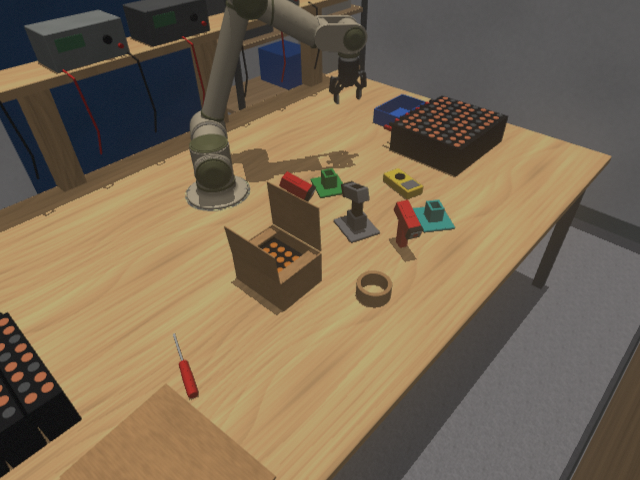

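```bash
cat > h.py <<'E'
import numpy as np,cv2,pickle
from scipy.spatial.transform import Rotation as Ro
def ray(p,u,v):
    d=p["R"].T@np.linalg.inv(p["mtx"])@np.array([u,v,1.]); return -p["R"].T@p["t"],d
def atz(p,u,v,z):
    c,d=ray(p,u,v); return c+d*(z-c[2])/d[2]
def tri(l):
    A=0;b=0
    for p,u,v in l:
        c,d=ray(p,u,v); d/=np.linalg.norm(d); M=np.eye(3)-np.outer(d,d); A=A+M;b=b+M@c
    return np.linalg.solve(A,b)
def proj(p,X):
    X=np.atleast_2d(X)@p["R"].T+p["t"]; q=X@p["mtx"].T; return q[:,:2]/q[:,2:]
def crop(p,x0,y0,w,h,f,name,lines=()):
    a=p["color"][y0:y0+h,x0:x0+w,::-1]; a=cv2.resize(a,None,fx=f,fy=f,interpolation=cv2.INTER_CUBIC)
    for P,c in lines:
        q=proj(p,P); q=np.round(((q+.5-[x0,y0])*f)-.5).astype(int)
        cv2.polylines(a,[q.reshape(-1,1,2)],False,c,1,cv2.LINE_AA)
    cv2.imwrite(name,a)
E
python3 - <<'E'
from h import *
T=pickle.load(open("top0.pkl","rb"));S=pickle.load(open("scene0.pkl","rb"))
print("cam",ray(T,0,0)[0],ray(S,0,0)[0])
for n,t,s,z in[("carton",(382.6,249.6),(276.8,278.9),0),("inner",(413.7,243),(257.2,266.3),.11),("outer",(355.9,248.8),(295.6,237.4),.114),("label",(356.6,239.9),(293.2,215.2),None),("stand",(271.9,245),(357.5,226.3),0),("tape",(336.2,179.9),(372.8,293.1),0),("meter",(179.3,255.5),(401.2,189.5),0)]:
    print(n,tri([(T,*t),(S,*s)]), *( [] if z is None else [atz(T,*t,z),atz(S,*s,z)]))
crop(T,340,190,100,100,6,"pics/c1.png"); crop(T,240,210,70,70,8,"pics/c2.png")
crop(S,215,175,115,140,4.2,"pics/c3.png"); crop(S,325,170,70,80,7,"pics/c4.png")
E
```

```text
cam [0.26388935 0.00574185 1.52556608] [ 1.26904247 -0.77039684  0.97325833]
carton [ 0.51041386 -0.16498584  0.00437912] [ 0.51202494 -0.16432219  0.        ] [ 0.50609844 -0.16341919  0.        ]
inner [ 0.51575749 -0.24140274  0.11254377] [ 0.51279046 -0.24641722  0.11      ] [ 0.51716526 -0.23542429  0.11      ]
outer [ 0.4995271  -0.07203866  0.10131401] [ 0.49718794 -0.07163394  0.114     ] [ 0.51093759 -0.08189293  0.114     ]
label [ 0.50671283 -0.07444686  0.19006578]
stand [0.52934679 0.19165847 0.00405674] [0.53292125 0.19521923 0.        ] [ 5.24178302e-01  1.91882396e-01 -1.11022302e-16]
tape [ 7.51541148e-01 -1.69840927e-02  6.28136840e-06] [ 0.75029329 -0.01820277  0.        ] [ 0.75249518 -0.01548819  0.        ]
meter [ 0.49927901  0.49408716 -0.01103364] [0.50309205 0.4964169  0.        ] [0.50470612 0.47179042 0.        ]
```

View pics/c1.png

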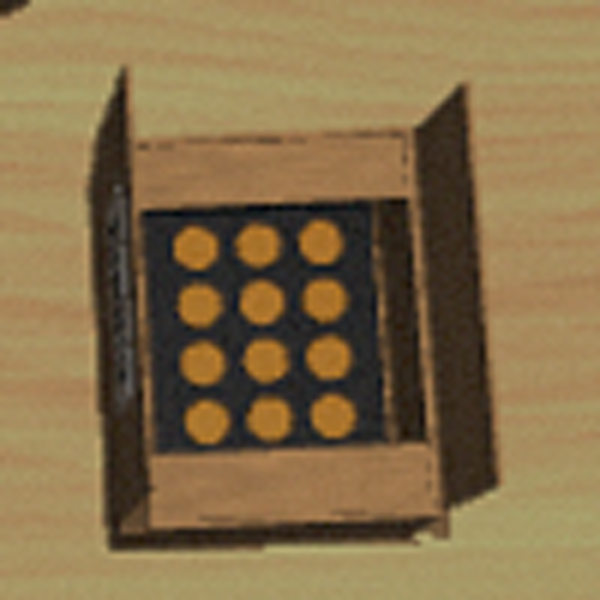

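View pics/c2.png

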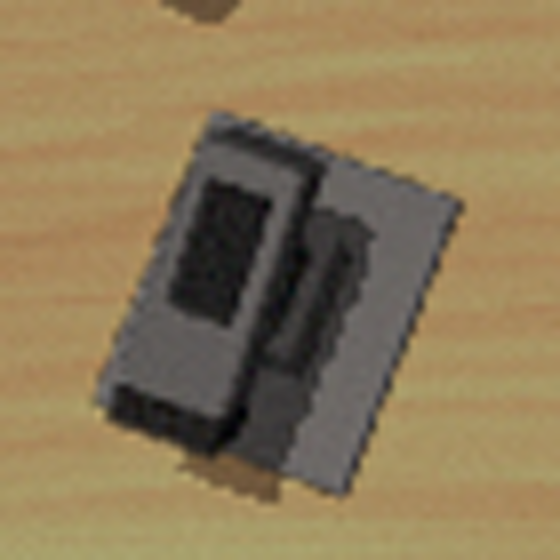

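View pics/c3.png

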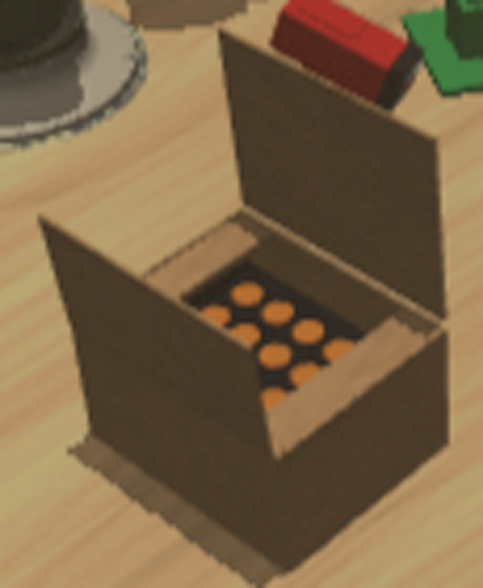

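View pics/c4.png

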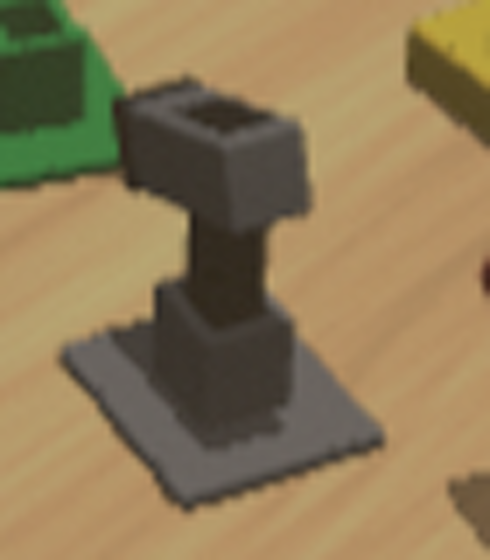

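```bash
cat > fit.py <<'E'
from h import *
from scipy.optimize import least_squares
def carton_pts(q):
    x,y,yaw,ai,ao=q
    c,s=np.cos(yaw),np.sin(yaw)
    W=lambda P:(np.atleast_2d(P)@np.array([[c,s,0],[-s,c,0],[0,0,1]]))+[x,y,0]
    def inn(u,l,o=0): # l along flap, o outward offset
        return [u,-.08+l*np.cos(ai)-o*np.sin(ai),.11+l*np.sin(ai)+o*np.cos(ai)]
    def out(u,l,o=0):
        return [u,.08-l*np.cos(ao)+o*np.sin(ao),.114+l*np.sin(ao)+o*np.cos(ao)]
    return W,inn,out
def wire(q):
    W,inn,out=carton_pts(q); L=[]
    for z in(0,.11): L.append((W([[-.1,-.08,z],[.1,-.08,z],[.1,.08,z],[-.1,.08,z],[-.1,-.08,z]]),(255,0,0)))
    for a in(-.1,.1):
        for b in(-.08,.08): L.append((W([[a,b,0],[a,b,.11]]),(255,0,0)))
    L.append((W([inn(-.097,0),inn(.097,0),inn(.097,.1),inn(-.097,.1),inn(-.097,0)]),(0,255,0)))
    L.append((W([out(-.097,0),out(.097,0),out(.097,.155),out(-.097,.155),out(-.097,0)]),(0,255,255)))
    L.append((W([out(-.05,.0475,.003),out(.05,.0475,.003),out(.05,.1125,.003),out(-.05,.1125,.003),out(-.05,.0475,.003)]),(255,255,255)))
    return L
E
cat > run.py <<'E'
from fit import *
T=pickle.load(open("top0.pkl","rb"));S=pickle.load(open("scene0.pkl","rb"))
def s(x,y): return np.array([(x+.5)/4.2+215-.5,(y+.5)/4.2+175-.5])
def t(x,y): return np.array([(x+.5)/6+340-.5,(y+.5)/6+190-.5])
def res(q):
    W,inn,out=carton_pts(q)
    m=[(S,out(-.097,.155),s(220,30)),(S,out(.097,.155),s(436,138)),(S,inn(-.097,.1),s(40,215)),(S,inn(.097,.1),s(250,345)),
    (S,[.1,-.08,0],s(285,572)),(S,[.1,.08,0],s(447,445)),(S,[.1,.08,.11],s(446,330)),
    (T,inn(.097,.1),t(467,85)),(T,inn(-.097,.1),t(497,485)),(T,out(.097,.155),t(126,68)),(T,[-.1,-.08,.11],t(442,535)),(T,[.1,-.08,.11],t(412,130))]
    return np.concatenate([(proj(p,W(a))[0]-b) for p,a,b in m])
r=least_squares(res,[.51,-.16,.05,1.8,1.5],loss="soft_l1"); print(r.x,np.round(res(r.x).reshape(-1,2),1).tolist())
np.save("carton.npy",r.x)
crop(T,340,190,100,100,6,"pics/f1.png",wire(r.x)); crop(S,215,175,115,140,4.2,"pics/f2.png",wire(r.x))
def st(q):
    x,y,yaw=q; c,s=np.cos(yaw),np.sin(yaw)
    return lambda P:(np.atleast_2d(P)@np.array([[c,s,0],[-s,c,0],[0,0,1]]))+[x,y,0]
def t2(x,y): return np.array([(x+.5)/8+240-.5,(y+.5)/8+210-.5])
def s2(x,y): return np.array([(x+.5)/7+325-.5,(y+.5)/7+170-.5])
def res2(q):
    W=st(q)
    m=[(T,[.065,-.055,.01],t2(462,202)),(T,[-.065,-.055,.01],t2(346,495)),(T,[.065,.055,.01],t2(212,115)),
    (S,[-.065,-.055,.01],s2(63,352)),(S,[.065,-.055,.01],s2(185,500)),(S,[.065,.055,.01],s2(383,438))]
    return np.concatenate([(proj(p,W(a))[0]-b) for p,a,b in m])
r=least_squares(res2,[.53,.19,-.35],loss="soft_l1"); print(r.x,np.round(res2(r.x).reshape(-1,2),1).tolist())
np.save("stand.npy",r.x); W=st(r.x); L=[]
def bx(a,b,z0,z1,cx=0):
    for z in(z0,z1): L.append((W([[cx-a,-b,z],[cx+a,-b,z],[cx+a,b,z],[cx-a,b,z],[cx-a,-b,z]]),(0,255,0)))
bx(.065,.055,0,.01);bx(.027,.023,.01,.062);bx(.017,.013,.062,.122)
# head
R=Ro.from_euler("y",-20,degrees=True).as_matrix()
H=lambda P:W(np.atleast_2d(P)@R.T+[-.012,0,.136])
for b in(-.021,.021): L.append((H([[-.0535,b,-.022],[.0535,b,-.022],[.0535,b,.022],[-.0535,b,.022],[-.0535,b,-.022]]),(0,255,255)))
L.append((W([[-.073,-.02,.114],[-.073,.02,.114]]),(0,0,255)))
crop(T,240,210,70,70,8,"pics/f3.png",L); crop(S,325,170,70,80,7,"pics/f4.png",L)
E
python3 run.py; python3 -c "
import cv2,numpy as np
a=[cv2.imread(f'pics/f{i}.png') for i in(1,2,3,4)]
a=[cv2.resize(i,(400,300*i.shape[0]*400//i.shape[1]//300)) for i in a]
h=max(i.shape[0] for i in a)
a=[cv2.copyMakeBorder(i,0,h-i.shape[0],0,0,0) for i in a]
cv2.imwrite('pics/fA.png',np.hstack(a[:2]));cv2.imwrite('pics/fB.png',np.hstack(a[2:]))"
```

```text
[ 0.50948184 -0.15918533  0.02304849  1.65914296  1.5447528 ] [[0.1, -1.3], [-0.0, -0.3], [0.1, -1.3], [0.0, -0.2], [0.6, 0.3], [0.4, -0.5], [0.2, -0.7], [0.3, 0.0], [0.5, 1.2], [0.6, -0.4], [0.5, -2.1], [0.7, 0.1]]
[ 0.52368272  0.18516439 -0.37320739] [[0.4, -0.2], [0.2, 0.5], [0.3, -0.9], [-0.6, -1.1], [0.0, -0.2], [1.1, -0.9]]
```

View pics/fA.png

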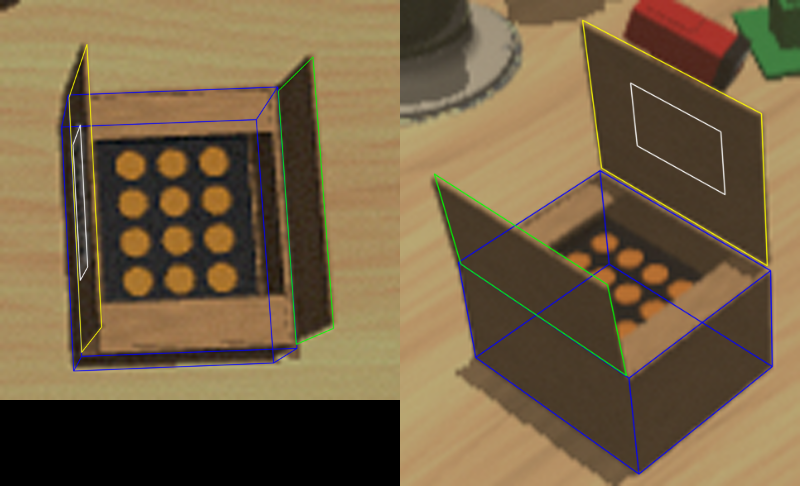

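View pics/fB.png

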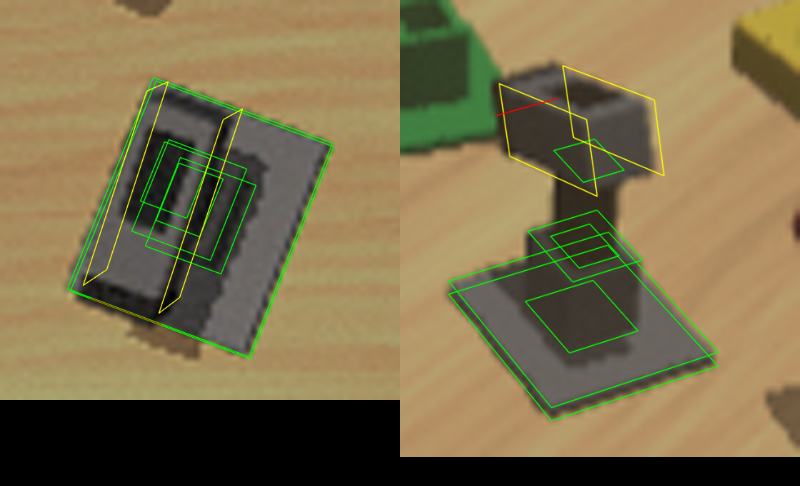

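```bash
cat >> h.py <<'E'
def pose():
    from plant import read_state
    s=read_state(); return s,Ro.from_euler("xyz",s["tool_rot"]).as_matrix(),np.array(s["position"])
def Rdown(yaw,tilt=0):
    # tool x down, tool y at heading yaw ; tilt about tool y
    y=np.array([np.cos(yaw),np.sin(yaw),0]); x=np.array([0,0,-1.]); return np.stack([x,y,np.cross(x,y)],1)@Ro.from_euler("y",tilt).as_matrix()
def go(P,R=None,vmax=50,wmax=.17,P0=None,R0=None,n=None):
    """print rows; returns target"""
    s,Rc,Pc=pose()
    if P0 is not None: Pc=P0
    if R0 is not None: Rc=R0
    if R is None:R=Rc
    rv=Ro.from_matrix(Rc.T@R).as_rotvec(); d=(P-Pc)*1000
    n=n or int(max(np.ceil(np.linalg.norm(d)/vmax),np.ceil(np.linalg.norm(rv)/wmax),1))
    dr=rv/n; M=Rc
    rows=[]
    for i in range(n):
        rows.append(np.r_[M.T@(d/n),dr]); M=M@Ro.from_rotvec(dr).as_matrix()
    rows=np.array(rows); print("n",n)
    for r in rows[:12]: print("  ",[round(float(v),1) for v in r[:3]],[round(float(v),3) for v in r[3:]])
    return P,R
E
python3 - <<'E'
from h import *
s,R,P=pose(); print(np.round(R,3)); 
q=np.load("carton.npy");
for yaw in (q[2],q[2]+np.pi): go(np.array([.3,.2,.40]),Rdown(yaw))
E
```

```text
[[ 0.     0.354  0.935]
 [ 0.     0.935 -0.354]
 [-1.     0.     0.   ]]
n 8
   [-19.0, -32.1, 26.2] [0.148, -0.0, -0.0]
   [-19.0, -27.9, 30.7] [0.148, -0.0, -0.0]
   [-19.0, -23.0, 34.5] [0.148, -0.0, -0.0]
   [-19.0, -17.7, 37.5] [0.148, -0.0, -0.0]
   [-19.0, -12.0, 39.7] [0.148, -0.0, -0.0]
   [-19.0, -6.0, 41.0] [0.148, -0.0, -0.0]
   [-19.0, 0.2, 41.4] [0.148, -0.0, -0.0]
   [-19.0, 6.3, 41.0] [0.148, -0.0, -0.0]
n 12
   [-12.6, -21.4, 17.5] [-0.163, 0.0, -0.0]
   [-12.6, -23.9, 13.8] [-0.163, 0.0, -0.0]
   [-12.6, -25.9, 9.7] [-0.163, 0.0, -0.0]
   [-12.6, -27.1, 5.4] [-0.163, 0.0, -0.0]
   [-12.6, -27.6, 0.9] [-0.163, 0.0, -0.0]
   [-12.6, -27.4, -3.6] [-0.163, 0.0, -0.0]
   [-12.6, -26.5, -8.0] [-0.163, 0.0, -0.0]
   [-12.6, -24.8, -12.2] [-0.163, 0.0, -0.0]
   [-12.6, -22.5, -16.0] [-0.163, 0.0, -0.0]
   [-12.6, -19.6, -19.5] [-0.163, 0.0, -0.0]
   [-12.6, -16.2, -22.4] [-0.163, 0.0, -0.0]
   [-12.6, -12.3, -24.7] [-0.163, 0.0, -0.0]
```

Request:
carry_out:
  commands:
    - [-34,-32,26,0.148,0,0,0]
    - [-34,-28,31,0.148,0,0,0]
    - [-34,-23,34,0.148,0,0,0]
    - [-34,-18,37,0.148,0,0,0]
    - [-20,-12,40,0.148,0,0,0]

```text
time_s: 1.72
position: [0.2601, 0.3168, 0.406]
tool_rot: [1.677, 1.568, 0.57]
ft_force: [-0.3, -0.2, 0.5]
grip_width: 0.0001
```

Request:
carry_out:
  commands:
    - [0,-6,41,0.148,0,0,0]
    - [0,0,50,0.148,0,0,0]
    - [0,6,50,0.148,0,0,0]
    - [0,20,50,0,0,0,0]
    - [0,20,50,0,0,0,0]

```text
time_s: 2.35
position: [0.346, 0.0824, 0.4046]
tool_rot: [1.54, 1.57, -0.005]
ft_force: [1.7, 0.9, -0.3]
grip_width: -0.0
```

```bash
cat >> h.py <<'E'
def WC(u,v,z):
    q=np.load("carton.npy"); c,s=np.cos(q[2]),np.sin(q[2]); return np.array([q[0]+c*u-s*v,q[1]+s*u+c*v,z])
E
python3 - <<'E'
from h import *
s,R,P=pose(); print(P,s["qpos"],np.round(R,3)); q=np.load("carton.npy")
P1,R1=go(WC(0,-.18,.40),Rdown(q[2])); go(WC(0,-.18,.197),R1,P0=P1,R0=R1)
E
```

```text
[0.34600236 0.08239952 0.40457027] [-1.02950976e-01 -5.49618304e-02  1.39851333e+00  9.22648018e-05
  1.79712282e+00 -1.27963381e-01] [[ 0.001  1.     0.025]
 [-0.     0.025 -1.   ]
 [-1.     0.001  0.   ]]
n 10
   [0.5, 15.7, 42.6] [0.0, 0.0, -0.0]
   [0.5, 15.7, 42.6] [0.0, 0.0, -0.0]
   [0.5, 15.7, 42.6] [0.0, 0.0, -0.0]
   [0.5, 15.7, 42.6] [0.0, 0.0, -0.0]
   [0.5, 15.7, 42.5] [0.0, 0.0, -0.0]
   [0.5, 15.7, 42.5] [0.0, 0.0, -0.0]
   [0.5, 15.8, 42.5] [0.0, 0.0, -0.0]
   [0.5, 15.8, 42.5] [0.0, 0.0, -0.0]
   [0.5, 15.8, 42.5] [0.0, 0.0, -0.0]
   [0.5, 15.8, 42.5] [0.0, 0.0, -0.0]
n 5
   [40.6, 0.0, 0.0] [0.0, 0.0, 0.0]
   [40.6, 0.0, 0.0] [0.0, 0.0, 0.0]
   [40.6, 0.0, 0.0] [0.0, 0.0, 0.0]
   [40.6, 0.0, 0.0] [0.0, 0.0, 0.0]
   [40.6, 0.0, 0.0] [0.0, 0.0, 0.0]
```

Request:
carry_out:
  commands:
    - [0,16,43,0,0,0,0]
    - [0,16,43,0,0,0,0]
    - [0,16,43,0,0,0,0]
    - [0,16,43,0,0,0,0]
    - [0,16,43,0,0,0,0]

```text
time_s: 2.98
position: [0.4315, -0.1304, 0.4044]
tool_rot: [1.329, 1.571, -0.217]
ft_force: [0.2, -0.1, -0.2]
grip_width: -0.0001
```

Request:
carry_out:
  commands:
    - [0,16,43,0,0,0,0]
    - [0,16,43,0,0,0,0]
    - [0,16,43,0,0,0,0]
    - [0,16,43,0,0,0,0]
    - [0,16,43,0,0,0,0]

```text
time_s: 3.6
position: [0.5169, -0.3432, 0.4043]
tool_rot: [1.409, 1.571, -0.136]
ft_force: [-0.3, 0.7, -0.2]
grip_width: 0.0002
```

Request:
carry_out:
  commands:
    - [41,0,0,0,0,0,0]
    - [41,0,0,0,0,0,0]
    - [41,0,0,0,0,0,0]
    - [41,0,0,0,0,0,0]
    - [41,0,0,0,0,0,0]

```text
time_s: 4.22
position: [0.5165, -0.3417, 0.1981]
tool_rot: [0.895, 1.571, -0.65]
ft_force: [0.6, -0.8, 0.2]
grip_width: 0.0001
```

Run:
```python
from h import *
s,R,P=pose(); q=np.load("carton.npy"); print(P,s["qpos"],np.round(R,3))
c,sn=np.cos(q[2]),np.sin(q[2]); d=P[:2]-q[:2]; print("carton frame",c*d[0]+sn*d[1],-sn*d[0]+c*d[1])
# inner arc: corner at l, offset 3mm outward, centre offset w
w=.011
for side,l,hz,ang in(("in",.07,.11,[1.66,1.3,1.0,.75,.5,.25,0]),("out",.115,.114,[1.6,1.3,1.0,.75,.5,.25,0])):
  for a in ang:
    y=-(.08)+l*np.cos(a)-.003*np.sin(a)-w; z=hz+l*np.sin(a)+.003*np.cos(a)
    print(side,a,"v_centre %.1f  tcp z %.1f"%(1000*y,1000*(z+.017)))
```

```text
[ 0.5164635  -0.34173318  0.19807558] [-7.75443039e-01  5.39020819e-01  1.17636283e+00  2.45331117e-05
  1.42601583e+00 -8.00412962e-01] [[ 0.     1.     0.025]
 [-0.     0.025 -1.   ]
 [-1.     0.     0.   ]]
carton frame 0.0027727209588763535 -0.18266026357043552
in 1.66 v_centre -100.2  tcp z 196.5
in 1.3 v_centre -75.2  tcp z 195.3
in 1.0 v_centre -55.7  tcp z 187.5
in 0.75 v_centre -41.8  tcp z 176.9
in 0.5 v_centre -31.0  tcp z 163.2
in 0.25 v_centre -23.9  tcp z 147.2
in 0 v_centre -21.0  tcp z 130.0
out 1.6 v_centre -97.4  tcp z 245.9
out 1.3 v_centre -63.1  tcp z 242.6
out 1.0 v_centre -31.4  tcp z 229.4
out 0.75 v_centre -8.9  tcp z 211.6
out 0.5 v_centre 8.5  tcp z 188.8
out 0.25 v_centre 19.7  tcp z 162.4
out 0 v_centre 24.0  tcp z 134.0
```

Request:
carry_out:
  commands:
    - [1,0,-40,0,0,0,0]
    - [1,0,-42,0,0,0,0]
    - [1,0,-25,0,0,0,0]
    - [8,0,-20,0,0,0,0]
    - [10,0,-14,0,0,0,0]

```text
time_s: 4.85
position: [0.5132, -0.2003, 0.1778]
tool_rot: [0.881, 1.57, -0.664]
ft_force: [0.3, -1.2, 0.6]
grip_width: -0.0005
```

Request:
carry_out:
  commands:
    - [14,0,-10,0,0,0,0]
    - [16,0,-7,0,0,0,0]
    - [10,0,-2,0,0,0,0]
    - [6,0,0,0,0,0,0]
    - [0,0,0,0,0,0,0]

```text
time_s: 5.48
position: [0.5125, -0.1822, 0.132]
tool_rot: [-2.042, 1.57, 2.695]
ft_force: [0.1, 0.7, 0.9]
grip_width: 0.0002
```

Run:
```python
from fit import *
from plant import eyes
import numpy as np
q=np.load("carton.npy"); q[3]=0
p=eyes.get_image("scene"); crop(p,215,150,115,140,4.2,"pics/g1.png",wire(q)); crop(p,215,150,115,140,4.2,"pics/g1b.png")
a=np.hstack([cv2.imread("pics/g1.png")[:, :400],cv2.imread("pics/g1b.png")[:,:400]]);cv2.imwrite("pics/g1c.png",a)
```

```text
(no output)
```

View pics/g1c.png

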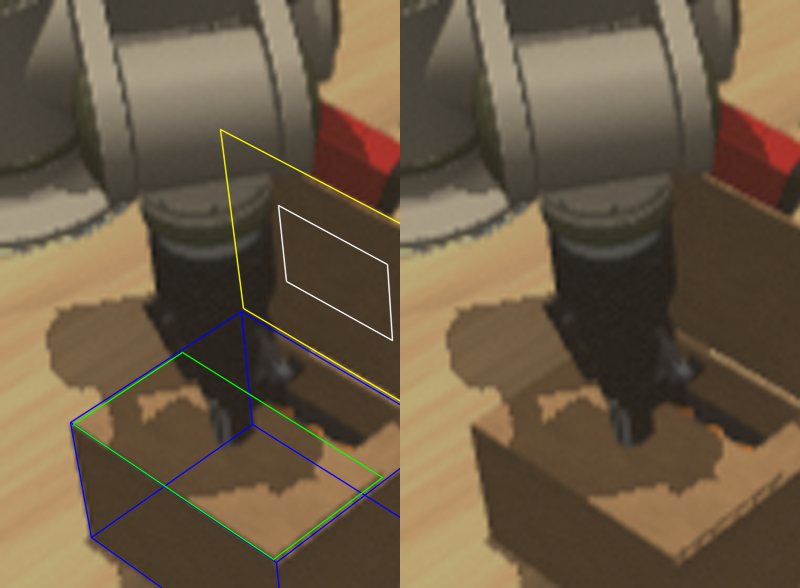

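Request:
carry_out:
  commands:
    - [2,0,0,0,0,0,0]
    - [2,0,0,0,0,0,0]
    - [0,0,0,0,0,0,0]

```text
time_s: 5.9
position: [0.5129, -0.1822, 0.1298]
tool_rot: [0.889, 1.568, -0.656]
ft_force: [-3.0, 1.2, 11.5]
grip_width: 0.0003
```

Request:
carry_out:
  commands:
    - [-40,0,0,0,0,0,0]
    - [-60,0,0,0,0,0,0]
    - [-60,0,0,0,0,0,0]
    - [-60,0,0,0,0,0,0]
    - [-60,0,-5,0,0,0,0]

```text
time_s: 6.52
position: [0.512, -0.1768, 0.4105]
tool_rot: [0.831, 1.57, -0.715]
ft_force: [0.2, -0.1, 0.4]
grip_width: -0.0001
```

Request:
carry_out:
  commands:
    - [-5,0,-45,0,0,0,0]
    - [0,0,-50,0,0,0,0]
    - [0,0,-50,0,0,0,0]
    - [0,0,-50,0,0,0,0]
    - [0,0,0,0,0,0,0]

```text
time_s: 7.15
position: [0.5071, 0.0207, 0.4138]
tool_rot: [1.665, 1.57, 0.123]
ft_force: [0.1, -0.2, -0.1]
grip_width: 0.0001
```

```bash
cat >> h.py <<'E'
def cf():
    s,R,P=pose(); q=np.load("carton.npy"); c,sn=np.cos(q[2]),np.sin(q[2]); d=P[:2]-q[:2]; return np.round([c*d[0]+sn*d[1],-sn*d[0]+c*d[1],P[2]],4)
E
python3 - <<'E'
from fit import *
from plant import eyes
print(cf(),np.round(pose()[1],3),pose()[0]["qpos"])
q=np.load("carton.npy"); q[3]=0
p=eyes.get_image("scene"); crop(p,215,175,115,140,4.2,"pics/g2.png"); p=eyes.get_image("top");crop(p,340,190,100,100,4,"pics/g2b.png")
a=cv2.imread("pics/g2.png");b=cv2.imread("pics/g2b.png");a=a[:,:400];b=cv2.copyMakeBorder(b,0,a.shape[0]-b.shape[0],0,0,0);cv2.imwrite("pics/g2c.png",np.hstack([a,b]))
E
```

```text
[0.0017 0.1799 0.4138] [[ 0.001  1.     0.029]
 [ 0.     0.029 -1.   ]
 [-1.     0.001 -0.   ]] [-1.93037868e-01  2.40362954e-01  1.03776638e+00  3.35923786e-04
  1.86247935e+00 -2.22199292e-01]
```

View pics/g2c.png

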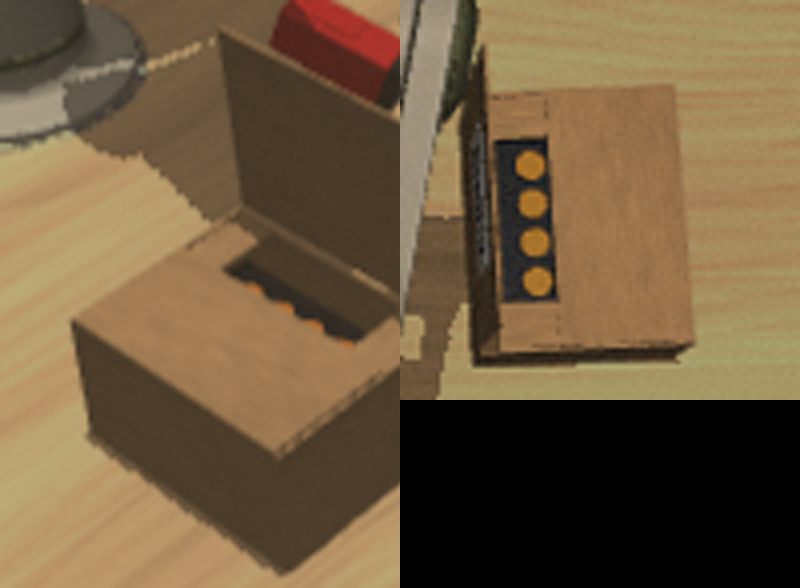

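Request:
carry_out:
  commands:
    - [42,0,0,0,0,0,0]
    - [42,0,0,0,0,0,0]
    - [42,0,0,0,0,0,0]
    - [42,0,0,0,0,0,0]
    - [0,0,40,0,0,0,0]

```text
time_s: 7.88
position: [0.5073, -0.0222, 0.2423]
tool_rot: [-1.888, 1.564, 2.85]
ft_force: [-0.3, -0.0, 0.6]
grip_width: 0.0006
```

Request:
carry_out:
  commands:
    - [0,0,35,0,0,0,0]
    - [3,0,25,0,0,0,0]
    - [5,0,18,0,0,0,0]
    - [7,0,17,0,0,0,0]
    - [9,0,16,0,0,0,0]

```text
time_s: 8.5
position: [0.5113, -0.1338, 0.2207]
tool_rot: [-1.918, 1.571, 2.819]
ft_force: [0.7, 0.9, 0.3]
grip_width: -0.0
```

Request:
carry_out:
  commands:
    - [11,0,13,0,0,0,0]
    - [13,0,12,0,0,0,0]
    - [15,0,11,0,0,0,0]
    - [15,0,8,0,0,0,0]
    - [14,0,5,0,0,0,0]

```text
time_s: 9.12
position: [0.5125, -0.1822, 0.1521]
tool_rot: [-2.182, 1.57, 2.555]
ft_force: [0.1, -0.7, 0.2]
grip_width: -0.0003
```

```bash
python3 -c "
from h import *
print(cf(),pose()[0]['ft_force'])"
```

```text
[ 0.0025 -0.0231  0.1521] [ 0.12494731 -0.68945475  0.23597211]
```

Request:
carry_out:
  commands:
    - [9,0,1,0,0,0,0]
    - [7,0,0,0,0,0,0]
    - [3,0,0,0,0,0,0]
    - [2,0,0,0,0,0,0]
    - [0,0,0,0,0,0,0]

```text
time_s: 9.75
position: [0.5127, -0.1826, 0.1338]
tool_rot: [0.965, 1.569, -0.58]
ft_force: [-4.5, 2.0, 10.9]
grip_width: 0.0
```

Request:
carry_out:
  commands:
    - [-30,0,0,0,0,0,0]
    - [-45,0,0,0,0,0,0]
    - [-50,0,0,0,0,0,1]
    - [-50,0,-30,0,0,0,1]
    - [0,0,-50,0,0,0,1]

```text
time_s: 10.38
position: [0.5115, -0.103, 0.3113]
tool_rot: [1.115, 1.562, -0.432]
ft_force: [0.2, -0.3, -2.0]
grip_width: 0.0547
```

Request:
carry_out:
  commands:
    - [0,0,-50,-0.17,0,0,1]
    - [0,9,-50,-0.17,0,0,1]
    - [0,17,-47,-0.17,0,0,1]
    - [0,24,-43,-0.17,0,0,1]
    - [0,15,-20,-0.17,0,0,1]

```text
time_s: 11.0
position: [0.5043, 0.1244, 0.3077]
tool_rot: [0.959, 1.57, 0.271]
ft_force: [-0.1, -0.9, -0.6]
grip_width: 0.0853
```

```bash
cat > v.py <<'E'
from fit import *
from plant import eyes
import sys
k=sys.argv[1]
q=np.load("carton.npy"); q[3]=0;q[4]=0
T=eyes.get_image("top");S=eyes.get_image("scene")
pickle.dump(T,open("T.pkl","wb"));pickle.dump(S,open("S.pkl","wb"))
crop(T,230,170,220,130,3.6,f"pics/{k}t.png"); crop(S,200,100,200,225,2.6,f"pics/{k}s.png",)
for p,n in((T,"T"),(S,"S")):
    for l in("label","lens","scanner"): print(n,l,[(r["p"],r["point"]) for r in eyes.pinpoint(p,l)][:3])
E
python3 v.py k1
python3 - <<'E'
from h import *
s,R,P=pose(); print(P,s["qpos"],np.round(R,3))
st=np.load("stand.npy"); g=st[:2]+(-.008)*np.array([np.cos(st[2]),np.sin(st[2])]); print(st,g)
P1=np.array([*g,.26]); P1,R1=go(P1,Rdown(st[2]+np.pi/2)); go(np.array([*g,.136]),R1,P0=P1,R0=R1,vmax=40)
E
```

```text
T label []
T lens [(0.37, [257.5, 180.7])]
T scanner [(0.74, [198.4, 264.2]), (0.68, [245.8, 272.3]), (0.64, [316.9, 299.9])]
S label [(0.83, [252.1, 278.0])]
S lens []
S scanner [(0.96, [244.0, 402.7]), (0.85, [213.9, 295.0]), (0.68, [222.9, 353.5])]
[0.50491346 0.1210985  0.30737149] [ 7.18247626e-03  2.89326860e-01  1.26442056e+00 -1.29440389e-04
  1.58773388e+00 -8.65115764e-01] [[ 0.     0.643  0.766]
 [-0.     0.766 -0.643]
 [-1.    -0.     0.   ]]
[ 0.52368272  0.18516439 -0.37320739] [0.51623342 0.18808122]
n 2
   [23.7, 29.3, -17.2] [-0.163, 0.0, 0.0]
   [23.7, 31.7, -12.2] [-0.163, 0.0, 0.0]
n 4
   [31.0, 0.0, 0.0] [0.0, 0.0, 0.0]
   [31.0, 0.0, 0.0] [0.0, 0.0, 0.0]
   [31.0, 0.0, 0.0] [0.0, 0.0, 0.0]
   [31.0, 0.0, 0.0] [0.0, 0.0, 0.0]
```

View pics/k1t.png

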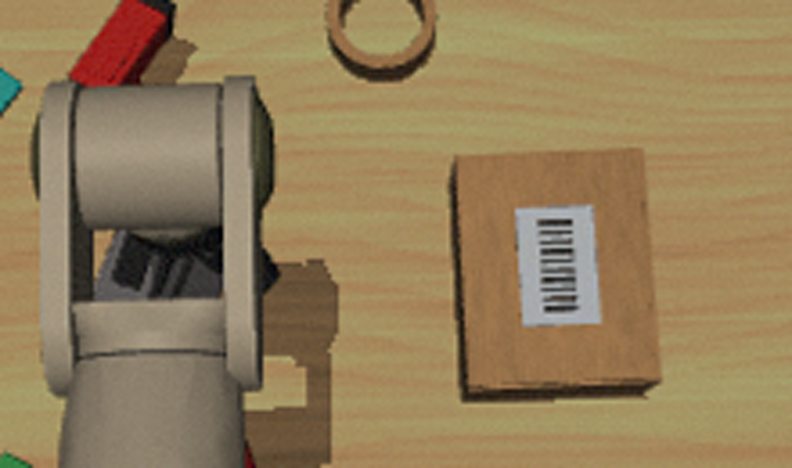

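View pics/k1s.png

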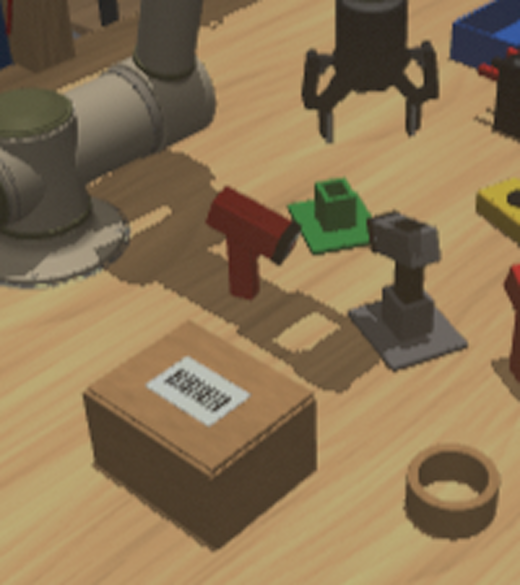

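```bash
cat > hd.py <<'E'
from h import *
T=pickle.load(open("top0.pkl","rb"));S=pickle.load(open("scene0.pkl","rb"))
x,y,yaw=np.load("stand.npy")
c,s=np.cos(yaw),np.sin(yaw)
W=lambda P:(np.atleast_2d(P)@np.array([[c,s,0],[-s,c,0],[0,0,1]]))+[x,y,0]
R=Ro.from_euler("y",-20,degrees=True).as_matrix()
H=lambda P:W(np.atleast_2d(P)@R.T+[-.012,0,.136])
L=[]
for b in(-.021,.021): L.append((H([[-.0535,b,-.022],[.0535,b,-.022],[.0535,b,.022],[-.0535,b,.022],[-.0535,b,-.022]]),(0,255,255)))
for a in(-.0535,.0535):
  for z in (-.022,.022): L.append((H([[a,-.021,z],[a,.021,z]]),(0,255,255)))
crop(T,245,215,60,60,10,"pics/h1.png",L); crop(S,335,175,45,50,12,"pics/h2.png",L)
a=cv2.imread("pics/h1.png")[:,:400];b=cv2.imread("pics/h2.png")[:,:400]
cv2.imwrite("pics/h3.png",np.hstack([a,b]))if a.shape==b.shape else cv2.imwrite("pics/h3.png",np.hstack([a[:600,:400],b[:600,:400]]))
E
python3 hd.py; python3 -c "
from h import *
S=pickle.load(open('S.pkl','rb'));print(atz(S,295,214,0))"
```

```text
[ 3.17554599e-01  9.77368150e-02 -1.11022302e-16]
```

View pics/h3.png

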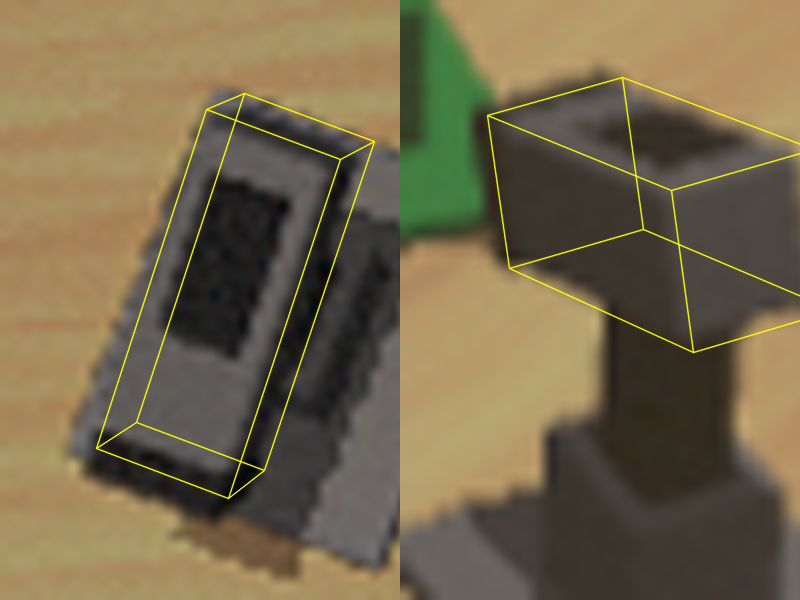

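Run:
```python
from h import *
T=pickle.load(open("top0.pkl","rb"));S=pickle.load(open("scene0.pkl","rb"))
crop(T,245,215,55,55,14,"pics/i1.png"); crop(S,335,175,45,40,16,"pics/i2.png")
```

```text
(no output)
```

View pics/i1.png

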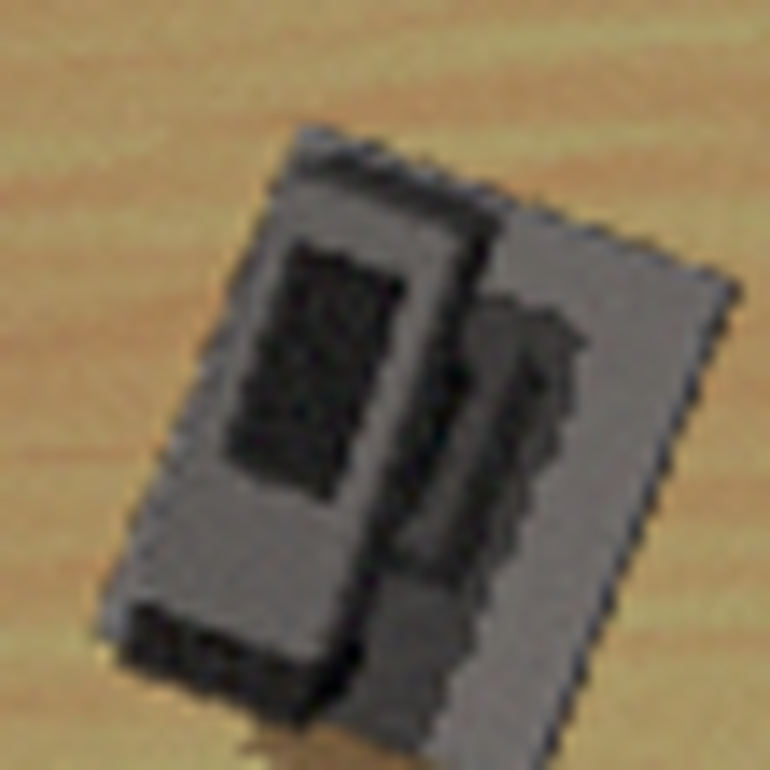

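View pics/i2.png

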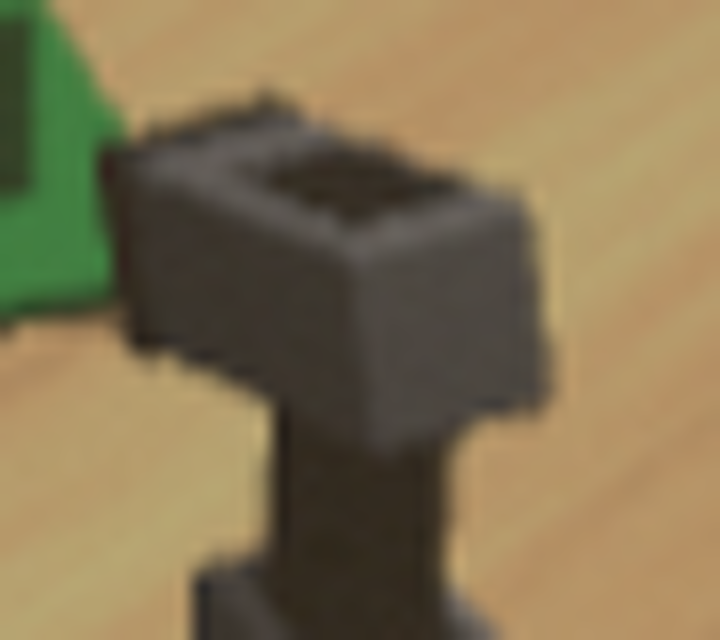

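Run:
```python
from h import *
from scipy.optimize import least_squares
T=pickle.load(open("top0.pkl","rb"));S=pickle.load(open("scene0.pkl","rb"))
x,y,yaw0=np.load("stand.npy")
R=Ro.from_euler("y",-20,degrees=True).as_matrix()
t=lambda a,b:np.array([(a+.5)/14+244.5,(b+.5)/14+214.5])
s=lambda a,b:np.array([(a+.5)/16+334.5,(b+.5)/16+174.5])
def res(q,full=False):
    dx,dy,dyaw,l,w,h=q; yaw=yaw0+dyaw; c,sn=np.cos(yaw),np.sin(yaw)
    M=np.array([[c,sn,0],[-sn,c,0],[0,0,1]])
    H=lambda P:(np.array(P)@R.T+[-.012,0,.136])@M+[x+dx,y+dy,0]
    m=[(T,[l,-w,h],t(463,240)),(T,[-.0535,-w,h],t(325,660)),(T,[-.0535,w,h],t(135,605)),(T,[l,w,h],t(285,185)),
    (S,[l,-w,h],s(355,255)),(S,[l,w,h],s(523,195)),(S,[l,-w,-h],s(375,445)),(S,[l,w,-h],s(548,400))]
    return np.concatenate([proj(p,H(a))[0]-b for p,a,b in m])
r=least_squares(res,[0,0,0,.0535,.021,.022],loss="soft_l1"); print(np.round(r.x,4),np.round(res(r.x).reshape(-1,2),1).tolist())
```

```text
[ 0.0046 -0.0009 -0.0071  0.0413  0.0198  0.0199] [[-0.2, 0.9], [-0.5, 0.8], [0.7, 0.0], [-0.0, 0.1], [-0.1, 0.4], [0.6, 0.9], [0.3, 0.6], [0.5, 0.2]]
```

Request:
carry_out:
  commands:
    - [24,30,-17,-0.165,0,0,1]
    - [24,32,-12,-0.165,0,0,1]
    - [20,0,0,0,0,0,1]
    - [0,0,0,0,0,0,1]

```text
time_s: 11.9
position: [0.5165, 0.1891, 0.2382]
tool_rot: [-2.599, 1.568, -2.966]
ft_force: [0.1, -1.0, -0.3]
grip_width: 0.0854
```

```bash
cat > a.py <<'E'
from h import *
s,R,P=pose(); print(P,s["qpos"],np.round(R,3))
go(np.array([.518,.1877,.136]),Rdown(-.377+np.pi/2),vmax=25)
E
python3 a.py
```

```text
[0.51648605 0.1891183  0.23818108] [ 1.35767146e-01  3.89364974e-01  1.31356013e+00 -1.19983260e-04
  1.44168555e+00 -1.06784360e+00] [[-0.003  0.359  0.933]
 [-0.001  0.933 -0.359]
 [-1.    -0.002 -0.003]]
n 5
   [20.4, -0.1, 0.4] [0.002, -0.001, 0.0]
   [20.4, -0.1, 0.4] [0.002, -0.001, 0.0]
   [20.4, -0.1, 0.4] [0.002, -0.001, 0.0]
   [20.4, -0.1, 0.4] [0.002, -0.001, 0.0]
   [20.4, -0.1, 0.4] [0.002, -0.001, 0.0]
```

Request:
carry_out:
  commands:
    - [20,0,0,0,0,0,1]
    - [20,0,0,0,0,0,1]
    - [20,0,0,0,0,0,1]
    - [21,0,1,0,0,0,1]
    - [21,0,1,0,0,0,1]

```text
time_s: 12.52
position: [0.5195, 0.1881, 0.138]
tool_rot: [0.478, 1.569, 0.11]
ft_force: [-0.3, 0.2, -0.3]
grip_width: 0.0855
```

Request:
carry_out:
  commands:
    - [0,0,0,0,0,0,1]
    - [0,0,0,0,0,0,0]
    - [0,0,0,0,0,0,0]
    - [0,0,0,0,0,0,0]
    - [0,0,0,0,0,0,0]

```text
time_s: 13.15
position: [0.5191, 0.1888, 0.1384]
tool_rot: [0.308, 1.569, -0.057]
ft_force: [0.4, -1.3, 5.5]
grip_width: 0.0415
```

Request:
carry_out:
  commands:
    - [0,0,0,0,0,0,0]
    - [-8,0,0,0,0,0,0]
    - [-12,0,0,0,0,0,0]
    - [-15,0,0,0,0,0,0]
    - [-15,0,0,0,0,0,0]

```text
time_s: 13.78
position: [0.5187, 0.189, 0.1886]
tool_rot: [0.536, 1.57, 0.17]
ft_force: [0.4, -0.2, -1.3]
grip_width: 0.0417
```

Request:
carry_out:
  commands:
    - [-25,0,0,0,0,0,0]
    - [-40,0,0,0,0,0,0]
    - [-50,0,0,0,0,0,0]
    - [-50,0,0,0,0,0,0]
    - [0,0,0,0,0,0,0]

```text
time_s: 14.4
position: [0.5191, 0.1891, 0.3569]
tool_rot: [0.502, 1.562, 0.136]
ft_force: [0.2, 0.1, -1.8]
grip_width: 0.0412
```

```bash
python3 v.py k2
```

```text
T label [(0.62, [244.0, 381.6]), (0.53, [257.4, 178.4])]
T lens []
T scanner [(0.82, [233.1, 264.7]), (0.7, [315.4, 300.6])]
S label [(0.82, [253.3, 275.1])]
S lens []
S scanner [(0.93, [212.0, 296.7]), (0.7, [164.4, 359.5]), (0.65, [244.8, 399.1])]
```

View pics/k2s.png

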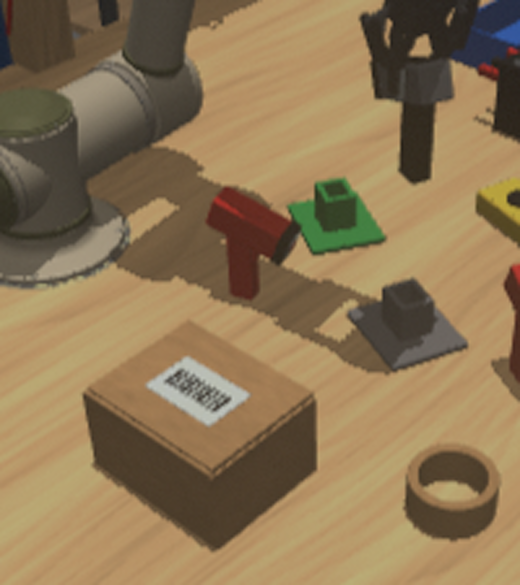

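Run:
```python
from h import *
from scipy.optimize import least_squares
D=[((.19452,.51416,.24772),(.99372,.38117,1.29829,1.46355)),((.346,.0824,.40457),(-.10295,-.05496,1.39851,1.79712)),((.51646,-.34173,.19808),(-.77544,.53902,1.17636,1.42602)),((.5071,.0207,.4138),(-.19304,.24036,1.03777,1.86248)),((.50491,.1211,.30737),(.00718,.28933,1.26442,1.58773)),((.51649,.18912,.23818),(.13577,.38936,1.31356,1.44169))]
s,R,P=pose(); D.append((tuple(P),tuple(s["qpos"][[0,1,2,4]])));print(P,s["qpos"])
def f(p,full=0):
    a0,L1,L2,c2,h=p;o=[]
    for (x,y,z),(q1,q2,q3,q5) in D:
        r=np.sqrt(x*x+y*y-.117**2); a=q2+q3
        o+=[a0+L1*np.sin(q2)+L2*np.sin(a)+c2*np.cos(a)-r, h+L1*np.cos(q2)+L2*np.cos(a)-c2*np.sin(a)-z]
    return np.array(o)
r=least_squares(f,[0,.4,.4,0,.1]);print(np.round(r.x,4),np.abs(r.fun).max())
T=pickle.load(open("T.pkl","rb"));S=pickle.load(open("S.pkl","rb"))
print("label",tri([(T,381.6,244.0),(S,275.1,253.3)]),atz(T,381.6,244,.117),atz(S,275.1,253.3,.117),WC(0,0,.117))
def wc(p):
    a=p["color"].astype(int)
    return a
for p,n,(x0,x1,y0,y1) in((T,"T",(365,400,215,270)),(S,"S",(250,300,230,270))):
    a=p["color"][y0:y1,x0:x1].astype(int); m=(a.min(2)>a.max()*.5)&(a.max(2)-a.min(2)<40)
    m=cv2.morphologyEx(m.astype(np.uint8),cv2.MORPH_CLOSE,np.ones((5,5)))
    k,l,st,_=cv2.connectedComponentsWithStats(m); i=1+st[1:,4].argmax(); c=np.argwhere(l==i)
    q=cv2.boxPoints(cv2.minAreaRect(c[:,::-1].astype(np.float32)))+[x0,y0]; ce=q.mean(0); print(n,ce,st[i],atz(p,*ce,.117))
```

```text
[0.51854201 0.18889683 0.35154678] [ 1.34797349e-01  3.35475367e-01  1.07371317e+00 -1.40424601e-05
  1.73407332e+00 -1.07019338e+00]
[ 1.000e-04  5.367e-01  3.507e-01  1.040e-01 -1.091e-01] 0.00041859163799984334
label [ 0.50941055 -0.15523474  0.10057379] [ 0.51005732 -0.14891026  0.117     ] [ 0.52037439 -0.17133973  0.117     ] [ 0.50948184 -0.15918533  0.117     ]
T [384.48823369 243.34705925] [  8  12  24  34 725] [ 0.51190734 -0.157639    0.117     ]
S [275.36764479 249.72058702] [  6   7  40  27 561] [ 0.50980667 -0.16061348  0.117     ]
```

```bash
cat > ik.py <<'E'
from h import *
Lab=np.array([.510,-.159,.1175])
lens_t=np.array([.0245,0,-.065]); beam_t=np.array([np.sin(np.radians(20)),0,-np.cos(np.radians(20))])
def target(th,head,d=.1):
    # tool y heading = head+90deg; tilt so that x goes toward forward
    y=np.array([-np.sin(head),np.cos(head),0]); f=np.array([np.cos(head),np.sin(head),0]);u=np.array([0,0,1.])
    x=-u*np.cos(th)+f*np.sin(th); z=np.cross(x,y); R=np.stack([x,y,z],1)
    b=R@beam_t; L=Lab-d*b; return L-R@lens_t,R,b
if __name__=="__main__":
    for L3 in(.25,.3,.35):
      for thd in(45,50,55,60,70):
        th=np.radians(thd); h0=L3-.1091; head=-.5
        for _ in range(5):
            P,R,b=target(th,head); head=np.arctan2(P[1],P[0])-np.arcsin(.117/np.hypot(*P[:2]))
        rho=np.sqrt(P[0]**2+P[1]**2-.117**2)-L3*np.sin(th); z=P[2]+L3*np.cos(th)-h0
        Le=np.hypot(.3507,.104); off=np.arctan2(.104,.3507); d=np.hypot(rho,z)
        g=np.arccos((d*d-.5367**2-Le**2)/(2*.5367*Le)); q3=g-off; q2=np.arctan2(rho,z)-np.arctan2(Le*np.sin(g),.5367+Le*np.cos(g))
        print(L3,thd,"P",np.round(P,3),"head %.3f"%head,"q2 %.2f q3 %.2f q5 %.2f"%(q2,q3,np.pi-th-q2-q3), "slant",np.degrees(np.arccos(-b[2])))
E
python3 ik.py
```

```text
0.25 45 P [ 0.571 -0.194  0.271] head -0.523 q2 0.23 q3 1.69 q5 0.44 slant 25.000000000000004
0.25 50 P [ 0.56  -0.188  0.277] head -0.523 q2 0.19 q3 1.77 q5 0.31 slant 19.999999999999993
0.25 55 P [ 0.547 -0.181  0.281] head -0.523 q2 0.17 q3 1.85 q5 0.16 slant 15.000000000000018
0.25 60 P [ 0.535 -0.173  0.285] head -0.523 q2 0.15 q3 1.94 q5 0.01 slant 10.000000000000012
0.25 70 P [ 0.509 -0.159  0.287] head -0.523 q2 0.14 q3 2.10 q5 -0.32 slant 8.537736462515939e-07
0.3 45 P [ 0.571 -0.194  0.271] head -0.523 q2 0.19 q3 1.79 q5 0.38 slant 25.000000000000004
0.3 50 P [ 0.56  -0.188  0.277] head -0.523 q2 0.15 q3 1.88 q5 0.23 slant 19.999999999999993
0.3 55 P [ 0.547 -0.181  0.281] head -0.523 q2 0.13 q3 1.98 q5 0.07 slant 15.000000000000018
0.3 60 P [ 0.535 -0.173  0.285] head -0.523 q2 0.12 q3 2.07 q5 -0.10 slant 10.000000000000012
0.3 70 P [ 0.509 -0.159  0.287] head -0.523 q2 0.16 q3 2.26 q5 -0.50 slant 8.537736462515939e-07
0.35 45 P [ 0.571 -0.194  0.271] head -0.523 q2 0.15 q3 1.90 q5 0.31 slant 25.000000000000004
0.35 50 P [ 0.56  -0.188  0.277] head -0.523 q2 0.12 q3 2.00 q5 0.15 slant 19.999999999999993
0.35 55 P [ 0.547 -0.181  0.281] head -0.523 q2 0.11 q3 2.10 q5 -0.03 slant 15.000000000000018
0.35 60 P [ 0.535 -0.173  0.285] head -0.523 q2 0.11 q3 2.21 q5 -0.22 slant 10.000000000000012
0.35 70 P [ 0.509 -0.159  0.287] head -0.523 q2 0.22 q3 2.43 q5 -0.73 slant 8.537736462515939e-07
```

Run:
```python
from ik import *
P,R,b=target(np.radians(45),-.523); print(P)
go(P+[0,0,.08],R,vmax=42)
```

```text
[ 0.57142211 -0.19441305  0.27141684]
n 10
   [0.0, -33.9, 18.6] [0.015, -0.079, -0.006]
   [1.7, -33.6, 19.1] [0.015, -0.079, -0.006]
   [3.4, -33.3, 19.4] [0.015, -0.079, -0.006]
   [5.1, -33.0, 19.5] [0.015, -0.079, -0.006]
   [6.9, -32.7, 19.6] [0.015, -0.079, -0.006]
   [8.6, -32.3, 19.4] [0.015, -0.079, -0.006]
   [10.3, -32.0, 19.2] [0.015, -0.079, -0.006]
   [12.0, -31.6, 18.8] [0.015, -0.079, -0.006]
   [13.7, -31.3, 18.2] [0.015, -0.079, -0.006]
   [15.3, -30.9, 17.6] [0.015, -0.079, -0.006]
```

Request:
carry_out:
  commands:
    - [0,-34,19,0.015,-0.079,-0.006,0]
    - [2,-34,19,0.015,-0.079,-0.006,0]
    - [3,-33,19,0.015,-0.079,-0.006,0]
    - [5,-33,20,0.015,-0.079,-0.006,0]
    - [7,-33,20,0.015,-0.079,-0.006,0]

```text
time_s: 15.42
position: [0.5454, -0.0046, 0.3524]
tool_rot: [-0.039, 1.173, -0.481]
ft_force: [0.4, -0.1, -1.3]
grip_width: 0.0414
```

Request:
carry_out:
  commands:
    - [9,-32,19,0.015,-0.079,-0.006,0]
    - [10,-32,19,0.015,-0.079,-0.006,0]
    - [12,-32,19,0.015,-0.079,-0.006,0]
    - [14,-31,18,0.015,-0.079,-0.006,0]
    - [15,-31,18,0.015,-0.079,-0.006,0]

```text
time_s: 16.05
position: [0.5716, -0.1961, 0.3523]
tool_rot: [0.003, 0.778, -0.522]
ft_force: [0.7, 1.0, -1.2]
grip_width: 0.041
```

```bash
python3 v.py k3
python3 - <<'E'
from ik import *
s,R,P=pose(); print(P,s["qpos"],np.round(R,3),s["grip_width"])
q=s["qpos"]; 
a=q[1]+q[2]; rho=np.sqrt(P[0]**2+P[1]**2-.117**2); th=np.pi-a-q[4]
r0=.5367*np.sin(q[1])+.3507*np.sin(a)+.104*np.cos(a); print("th",np.degrees(th),"L3",(rho-r0)/np.sin(th))
Lw=P+R@lens_t; print("lens",Lw,"beam",R@beam_t)
E
```

```text
T label []
T lens [(0.54, [236.1, 493.4])]
T scanner [(0.72, [311.7, 297.4]), (0.64, [183.8, 416.9]), (0.62, [198.6, 263.9])]
S label [(0.88, [249.6, 281.2])]
S lens [(0.48, [236.0, 295.5])]
S scanner [(0.9, [213.3, 296.2]), (0.66, [244.4, 398.6]), (0.64, [244.9, 281.5])]
[ 0.57194303 -0.1940698   0.35293488] [-0.52430152  0.15505548  1.51954324  0.00544165  0.6755598  -1.57494144] [[ 0.618  0.499  0.608]
 [-0.353  0.867 -0.352]
 [-0.703  0.002  0.711]] 0.041508346677503194
th 45.34583611992589 L3 0.24124073706309354
lens [ 0.54752847 -0.17984725  0.28947703] beam [-0.36047273  0.20991136 -0.90884357]
```

View pics/k3s.png

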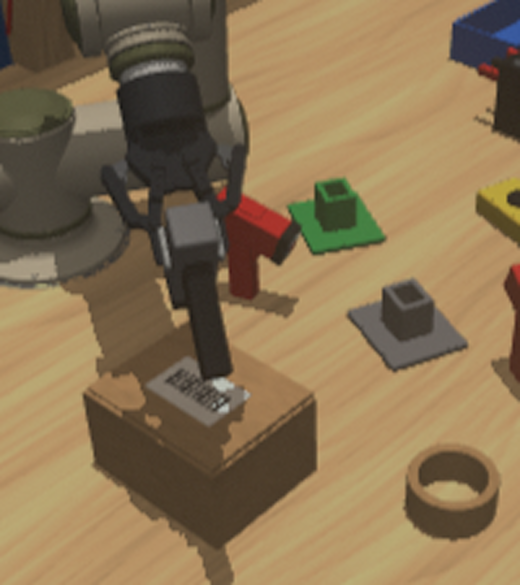

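View pics/k3t.png

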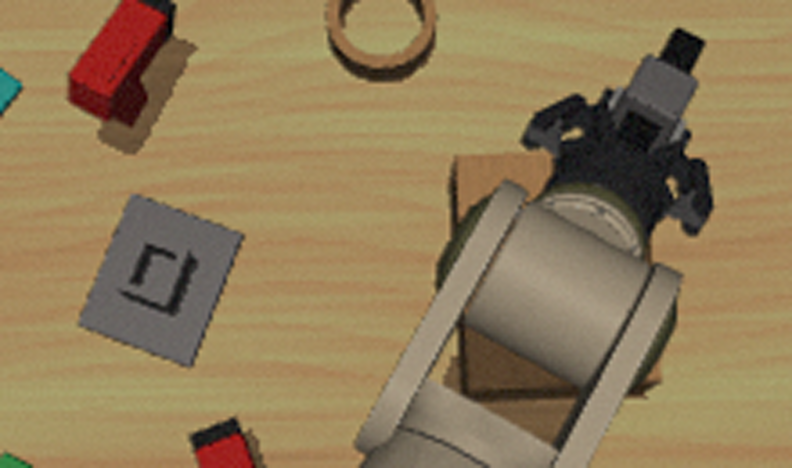

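```bash
cat > ov.py <<'E'
from ik import *
import sys
def lines(P,R):
    # scanner axes in tool: xs=tool z, ys=tool y, zs=-tool x ; TCP at (-.008,0,.1204) scanner
    B=np.array([[0,0,-1.],[0,1,0],[1,0,0]]) # cols: scanner x,y,z in tool
    W=lambda Q:(np.atleast_2d(Q)-[-.008,0,.1204])@B.T@R.T+P
    Rh=Ro.from_euler("y",-20,degrees=True).as_matrix()
    H=lambda Q:W(np.atleast_2d(Q)@Rh.T+[-.012,0,.118])
    L=[]
    for b in(-.021,.021): L.append((H([[-.065,b,-.022],[.042,b,-.022],[.042,b,.022],[-.065,b,.022],[-.065,b,-.022]]),(0,255,255)))
    for z in(0,.1): L.append((W([[-.017,-.013,z],[.017,-.013,z],[.017,.013,z],[-.017,.013,z],[-.017,-.013,z]]),(0,255,0)))
    for a in(-.017,.017):
        for b in(-.013,.013): L.append((W([[a,b,0],[a,b,.1]]),(0,255,0)))
    l=W([-.073,0,.096])[0]; L.append((np.array([l,l+.1*R@beam_t]),(0,0,255))); return L
s,R,P=pose(); L=lines(P,R)
T=pickle.load(open("T.pkl","rb"));S=pickle.load(open("S.pkl","rb"))
crop(T,380,160,66,90,6,"pics/o1.png",L);crop(S,240,165,66,90,6,"pics/o2.png",L)
cv2.imwrite("pics/%s.png"%sys.argv[1],np.hstack([cv2.imread("pics/o1.png"),cv2.imread("pics/o2.png")]))
E
python3 ov.py ov1
python3 - <<'E'
from ik import *
P,R,b=target(np.radians(50),-.523); print(P)
go(P,R,vmax=15)
E
```

```text
[ 0.55956687 -0.18757789  0.27701045]
n 6
   [7.2, -0.1, -10.6] [-0.0, -0.014, -0.0]
   [7.1, -0.1, -10.7] [-0.0, -0.014, -0.0]
   [6.9, -0.1, -10.8] [-0.0, -0.014, -0.0]
   [6.8, -0.1, -10.9] [-0.0, -0.014, -0.0]
   [6.7, -0.1, -11.0] [-0.0, -0.014, -0.0]
   [6.5, -0.1, -11.1] [-0.0, -0.014, -0.0]
```

View pics/ov1.png

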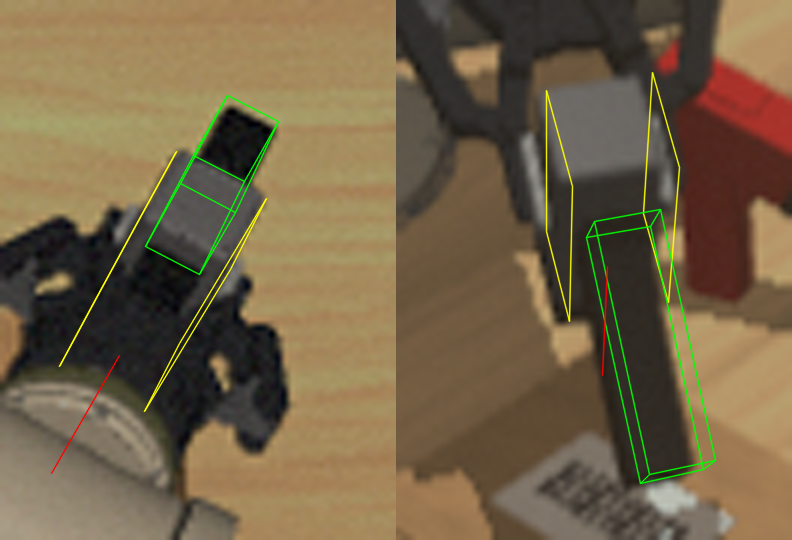

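Request:
carry_out:
  commands:
    - [7,0,-11,0,-0.014,0,0]
    - [7,0,-11,0,-0.014,0,0]
    - [7,0,-11,0,-0.014,0,0]
    - [7,0,-11,0,-0.014,0,0]
    - [7,0,-11,0,-0.014,0,0]

```text
time_s: 17.08
position: [0.5616, -0.188, 0.2885]
tool_rot: [0.003, 0.709, -0.52]
ft_force: [-0.3, -0.5, -1.0]
grip_width: 0.0414
```

Request:
carry_out:
  commands:
    - [7,0,-11,0,-0.014,0,0]
    - [0,0,0,0,0,0,0]
    - [0,0,0,0,0,0,0]

```text
time_s: 17.45
position: [0.5604, -0.1877, 0.2766]
tool_rot: [0.003, 0.694, -0.521]
ft_force: [0.6, -0.5, -1.0]
grip_width: 0.0414
```

```bash
python3 v.py k4; python3 ov.py ov2
cat > chk.py <<'E'
from ik import *
s,R,P=pose(); print(P,s["qpos"],s["grip_width"],s["ft_force"])
Lw=P+R@lens_t;b=R@beam_t; hit=Lw+b*(Lab[2]-Lw[2])/b[2]
print("lens",Lw,"dist",np.linalg.norm(Lw-Lab),"hit off mm",1000*(hit-Lab),"slant",np.degrees(np.arccos(-b[2])))
T,RR,_=target(np.radians(50),-.523); go(T,RR,n=1)
E
python3 chk.py
```

```text
T label [(0.56, [244.1, 382.7])]
T lens []
T scanner [(0.91, [199.8, 262.4]), (0.77, [192.3, 409.4]), (0.68, [314.1, 299.7])]
S label [(0.95, [251.2, 278.6]), (0.66, [362.2, 185.5]), (0.34, [278.9, 277.5])]
S lens []
S scanner [(0.84, [244.5, 400.6]), (0.78, [211.3, 297.4]), (0.71, [260.9, 286.8])]
[ 0.5599372  -0.18792431  0.2758704 ] [-0.52541926  0.20055386  1.75287587  0.01048157  0.31251482 -1.58037965] 0.04145775141506229 [-0.25389788 -0.28709013 -1.45186297]
lens [ 0.54025061 -0.17638981  0.21026062] dist 0.09910619396341486 hit off mm [ 1.38726008 -0.48795447  0.        ] slant 19.828468083785992
n 1
   [-1.1, 0.1, 0.6] [-0.002, 0.003, -0.001]
```

View pics/k4s.png

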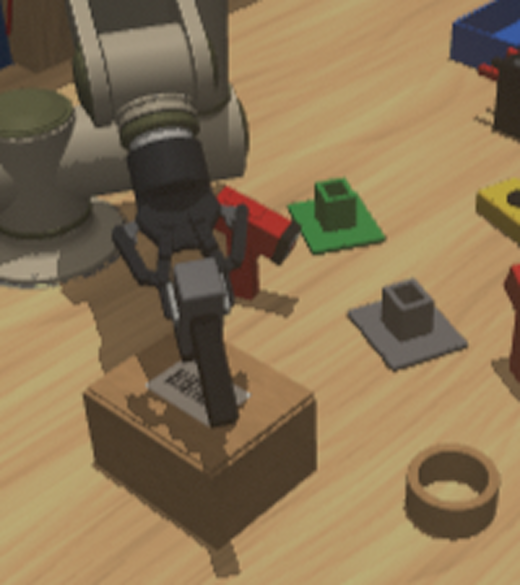

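View pics/ov2.png

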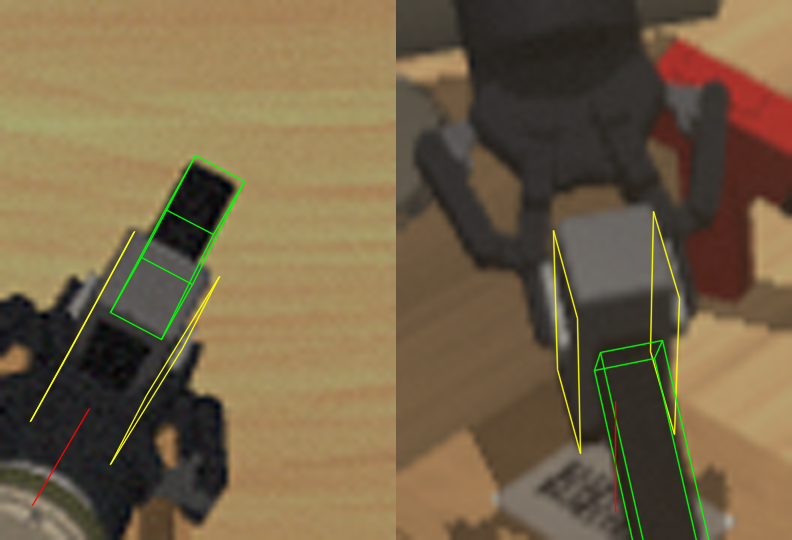

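Run:
```python
from plant import ticket
print(ticket.hand_in())
```

```text
the job is handed in; nothing more can be done
None
```

I folded the inner flap down flat first, then closed the labelled flap over it. The last pictures show the carton shut with the label facing up. I then drew the grey scanner straight up out of its stand and turned it nose-down over the carton. I handed the job in after about 17.5 s.

- **Grip:** the opening was 41.5 mm on the 42 mm wide head. The outside force was only about the scanner's own weight, so it was touching nothing else.
- **Aim:** by calculation the window was 99 mm from the label's middle. The beam struck within about 2 mm of it, about 20° from straight down.
- **Disagreement:** the camera overlay of the held scanner was about 2–4 mm off what the arm's readings say. I put that down to calibration, and it should hardly matter to the aim. The lens detector found nothing in the final pictures, so the aim rests on the arm's readings and my measurement of the grasp.
- **Bystanders:** the arm never went near the tape roll, meter or screwdriver. I made no measured check of where they ended up.

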